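# Fit the adjustable wrench and tighten the nut until firm

## Task

The adjustable wrench lies round the brass nut on the flange with its jaws too wide. Roll its worm with light fingertip strokes until the jaws just fit the nut snugly, then push the handle gently, with the wrench lying flat, to turn the nut clockwise (seen from above) until you feel it come up firm, and stop there: pushing on would spring the jaws open. Move the jaw only by the worm and the nut only with the wrench, leave the wrench on the nut with its jaws snug, and leave the other things alone.

Things in the scene. Friction and masses are not known exactly. Their poses are not given: they have to be found in the camera images.
- flange: Round grey metal flange, 136 mm across, 10 mm thick, lying on an 5 to 11 mm thick rubber ring; it cannot shift or turn but sinks 1 mm per 10 N pressed down on it or the wrench (3 mm at most), and rises again; origin at the centre of its underside, z up. A brass hex nut stands at its centre.
- nut (a joint): Turn of the nut, rad, growing clockwise seen from above; at the start within 0.13 of 0. It turns easily (about 2 N at the handle's middle, the wrench's sliding included) and comes up against a firm stop after a further 0.5 to 0.9 rad; where is not marked. At the stop the handle's resistance rises steeply: 4 to 6 N is firm, over 10 N too much. It stays where it is left.
- nut_top (a point): Centre of the nut's top, 32 mm above the flange's underside. Brass hexagon with a dark line from its centre to its -x corner, 24 mm across flats, 27.7 mm across corners, 22 mm high; its flats face +-y of the flange when nut is 0. A 7 mm thick tube stub stands 8 mm above it.
- wrench: Loose steel adjustable wrench, 0.4 kg, lying flat on the flange round the nut; origin on its underside, midway along the jaws, at the nut's centre; z up, handle along +x. Head 18 mm thick, 55 mm wide, x -16 to 66 mm. Fixed jaw on the +y side, moving jaw on the -y side; throat 2 mm from the nut's corner. A clockwise turn takes the handle to its -y side.
- handle: The wrench's handle; origin in its middle (half-way up and across), 120 mm from the nut along +x of the wrench, about 27 (24 to 30) mm above the worktop; axes as wrench. The handle runs from x = 66 to 164 mm, is 20 mm wide (30 mm before x = 82, 25 mm round end) and 14 mm thick; beyond the flange its underside is 17 to 23 mm clear of the worktop.
- worm_top (a point): Top of the worm, 42 mm along +x of the wrench from the nut, 24 mm above the wrench's underside, about 42 (39 to 45) mm above the worktop, 6 mm above the head; axes as wrench. Stroking it towards the nut (-x of the wrench) closes the jaws, 1 mm per 9 mm of stroke; the other way opens them. It takes 4 N of drag to roll, so press with 8 to 12 N; over 25 N is too much.
- worm: The worm: a knurled steel wheel, 22 mm in diameter, 18 mm long, axis level along y of the wrench; origin at its centre, 11 mm below worm_top, turning with it. Under the finger only the rubber ring below the flange gives. When the jaws are snug it stalls and the finger slips over it with more drag.
- jaw (a joint): Travel of the moving jaw towards the fixed jaw, m. Jaw gap = 32 mm minus travel: at 0.008 the jaws meet the 24 mm nut; at the start 0.0037 to 0.0056; over 0.0074 (slack under 0.6 mm) is snug. The worm holds the jaw against about 40 N, i.e. against about 5 N at the handle's middle when the nut is firm.
- fittings_jar: Jar with black lid, 42 mm across, 57 mm high, standing near the flange; origin under its centre. Bystander: leave it.
- pad: Orange note pad, 50x66x9 mm; origin under its centre. Bystander: leave it.
- driver: Red-handled screwdriver, 186 mm long, lying; origin under its centre. Bystander: leave it.
- fixed_spanner: Plain open-ended spanner, 129 mm long, 4 mm thick, lying left of the work; origin under its centre. Bystander: leave it.
- clock: Small white timer, 66x66x19 mm; origin under its centre. Bystander: leave it.
- marker: Marker with black cap, 126 mm long, 12 mm thick, lying; origin under its centre. Bystander: leave it.
- rack: Blue vial rack, 98x42x36 mm; origin under its centre. Bystander: leave it.

How it is judged:
By the outcome, as a careful person would: the job done as asked, in the order asked, and still so for the second after the job is handed in, with the robot touching nothing.
It also fails if it takes over 72 s, if anything falls off the work surface, if the arm or the gripper's body presses on something with over 40 N, if the wrist force passes 120 N, or if a joint passes its speed limit or range.

## Robot

A 6-joint arm with a two-finger parallel gripper is mounted at the origin on a cart in front of the work surface, level with it; the furniture and walls round the work are solid. World frame = base frame: x ahead of the robot, y to its left, z up, the work surface at z = 0. Lengths are in m, angles in rad, forces in N, time in s.
With the tool pointing down it reaches from about 0.275 to 0.975 m from the base axis. Payload 8.4 kg.
Tool frame: the origin (TCP) lies midway between the tips of the shut fingers; the grasp point (between the pads) lies 19 mm behind it; z points along the fingers, y is the line along which they close (so a half turn about z gives the same grasp; the last joint's range is limited). The gripper opens to 92 mm and grips with 3 to 60 N. Pads are 20 mm wide; open, the fingers measure 128 mm over their backs; the gripper's body (75 mm by 189 mm) begins 69 mm behind the grasp point.
Start: joints at [-1.31, 0.353, 1.633, -0, 1.155, -0.002], TCP at [0.162, -0.604, 0.191] pointing down, gripper open.
Joint ranges: [-2.63, 2.63], [-0.92, 2.1], [0.06, 2.66], [-1.3, 4.44], [0, 2.69], [-3.02, 3.02]. Speed limits (rad/s): [2.22, 2.22, 2.79, 3.14, 3.14, 3.14].

## Interface

Orientations are given as a unit quaternion [x, y, z, w].
In Python, from workcell import robot gives the robot as it stands. Calls block until the motion is done:
- robot.move_to(position, orientation): joint-space move of the TCP to a pose.
- robot.servo_line(position, attitude=None, velocity=0.15, until_force=None): straight line of the TCP; attitude=None keeps the orientation; velocity is the mean speed in m/s. With until_force (N) it stops when the force on the tool has changed by that much, and returns True; else False.
- robot.goto_joints(angles): joint-space move.
- robot.grip(opening, grasp_force=None): finger opening in m; grasp_force is the grip in N (None keeps the last); returns when the fingers have stopped.
- robot.wait(seconds).
- robot.solve_ik(position, orientation): joint angles nearest the present ones, or None.
- robot.get_obs(): the state.
- robot.capture(name): name is "scene" or "top" or "wrist"; returns a dict with "image" (384x512x3 uint8, blue, green, red), "fx", "fy", "cx", "cy" (pixels), "extrinsics" (4x4, takes a point from camera to world coordinates). Camera axes: x right, y down, z forward; pixel columns grow to the right and rows downward; lengths in m; the calibration is good to about 2 mm. A picture is of the moment at which its call begins. There is no depth.
A pose or a line that the arm cannot do raises robot.MotionError and nothing moves.
- robot.sign_off(): hands the job in; it is judged then, once.
The state is a dict: "clock": time; "joint_pos": joint angles; "qd": joint speeds; "joint_efforts": joint torques, N m; "eef_pos": TCP position; "tcp_rot": TCP orientation; "ft_force": force on the tool from outside, world axes, zero at the start; "moment": the same for the moment, N m; "finger_gap": finger opening in m; "grip_force": force on a finger pad.
Only numpy, scipy, OpenCV 4.12 (cv2) and the standard library are available. Lean on these libraries where they do the work, as an engineer would, in place of code of your own. Each camera call takes 0.05 s, during which the arm holds its last target. There are 200 camera calls.

## Working session

There is one attempt and no reset: what is moved stays moved. The work goes in short steps, each a Python script; the robot and the scene stay as the last script left them, time stands still between calls to the robot, and variables do not carry over. Pictures are saved under pics/ and viewed, at most 10 in all, crops included, and the job is handed in when it is done.

```bash
mkdir -p pics; ls; python3 - <<'E'
from workcell import robot
import cv2,numpy as np
a=robot.capture("top");b=robot.capture("scene")
for n,c in(("top",a),("scene",b)):
    cv2.imwrite(f"pics/{n}0.png",c["image"]);print(n,c["fx"],c["cx"],c["cy"],np.round(c["extrinsics"],4).tolist())
o=robot.get_obs();print(o["clock"],o["ft_force"],o["tcp_rot"])
E
```

```text
pics
top 350.02688011521667 253.90537666587295 194.57995918697978 [[0.0214, -0.9937, 0.1104, 0.3216], [-0.9998, -0.0211, 0.0043, 0.0453], [-0.002, -0.1105, -0.9939, 1.6014], [0.0, 0.0, 0.0, 1.0]]
scene 363.2656141994745 249.72588733601614 193.39036596815225 [[-0.4626, -0.5346, 0.7073, -0.4415], [-0.8863, 0.2985, -0.3541, 0.5419], [-0.0218, -0.7907, -0.6119, 0.875], [0.0, 0.0, 0.0, 1.0]]
0.1 [ 0.32294147 -0.18102168 -1.10572719] [ 9.91379624e-01  1.31019318e-01 -8.30163504e-05 -6.09755193e-04]
```

View pics/top0.png

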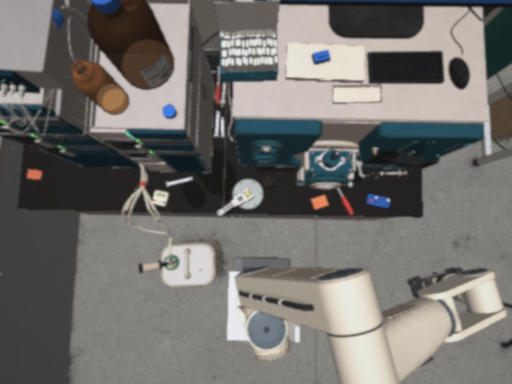

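View pics/scene0.png

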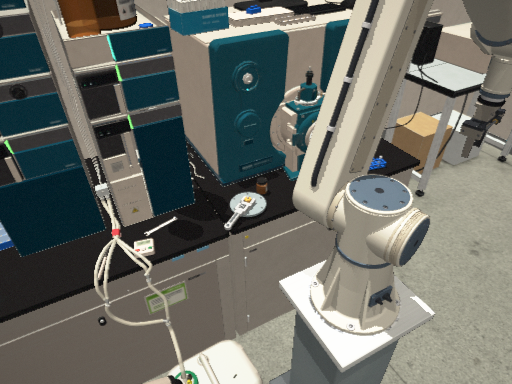

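```bash
cat > h.py <<'E'
from workcell import robot
import numpy as np,cv2
def q(yaw): return [np.cos(yaw/2),np.sin(yaw/2),0,0]
def ray(c,u,v,z):
    E=np.array(c["extrinsics"]);d=E[:3,:3]@[(u-c["cx"])/c["fx"],(v-c["cy"])/c["fy"],1];p=E[:3,3]
    return p+d*(z-p[2])/d[2]
def pix(c,P):
    E=np.array(c["extrinsics"]);x=E[:3,:3].T@(np.array(P)-E[:3,3]);return c["fx"]*x[0]/x[2]+c["cx"],c["fy"]*x[1]/x[2]+c["cy"]
def F(): return np.array(robot.get_obs()["ft_force"])
E
python3 - <<'E'
from h import *
c=robot.capture("top")
f=ray(c,248,194,.02);e=ray(c,219,213,.027);print("flange",f,"end",e)
robot.move_to([0.1,-0.40,0.40],robot.get_obs()["tcp_rot"])
a=np.arctan2(f[1],f[0])
robot.move_to([0.40,f[1],0.36],q(np.pi/2+a))
w=robot.capture("wrist");cv2.imwrite("pics/w1.png",w["image"]);print(w["fx"],np.round(w["extrinsics"],3).tolist(),robot.get_obs()["clock"],robot.get_obs()["joint_pos"])
E
```

```text
flange [0.49942277 0.07907466 0.02      ] end [0.40984096 0.20740344 0.027     ]
325.76780607938895 [[0.988, 0.148, 0.045, 0.387], [0.155, -0.945, -0.288, 0.16], [0.0, 0.292, -0.956, 0.553], [0.0, 0.0, 0.0, 1.0]] 3.3833 [ 1.89997026e-01 -1.35272671e-01  1.82020780e+00 -2.20901782e-04
  1.45668853e+00  3.44507982e-02]
```

View pics/w1.png

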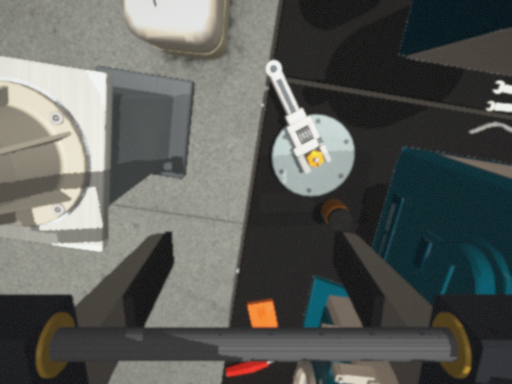

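```bash
python3 - <<'E'
from h import *
robot.move_to([0.455,0.15,0.24],q(np.pi/2+.19))
w=robot.capture("wrist");im=w["image"];cv2.imwrite("pics/w2.png",cv2.resize(im[0:270,100:460],None,fx=2.2,fy=2.2,interpolation=cv2.INTER_CUBIC))
hsv=cv2.cvtColor(im,cv2.COLOR_BGR2HSV)
m=cv2.inRange(hsv,(15,120,100),(35,255,255));n,l,s,ce=cv2.connectedComponentsWithStats(m)
for i in range(1,n):
    if s[i,4]>30:print("yellow",s[i],ce[i],ray(w,*ce[i],.045))
import pickle;pickle.dump(w,open("w2.pkl","wb"));print(robot.get_obs()["clock"])
E
```

```text
yellow [267 211  20  21 288] [276.46527778 221.04513889] [0.49743733 0.08609796 0.045     ]
yellow [461 329  10  47 169] [466.13609467 353.5739645 ] [ 0.81335971 -0.06486453  0.045     ]
yellow [ 36 330  10  46 192] [ 39.99479167 353.265625  ] [ 0.20085971 -0.18164708  0.045     ]
4.0833
```

View pics/w2.png

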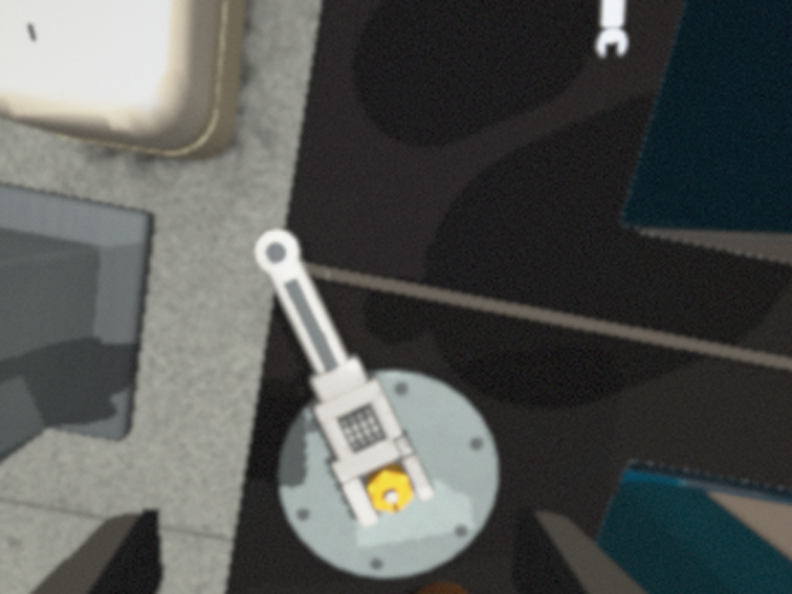

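```bash
python3 - <<'E'
from h import *
import pickle;w=pickle.load(open("w2.pkl","rb"))
n=ray(w,277.3,223,.04);k=ray(w,263.6,193.6,.041);e=ray(w,225,114.1,.034)
im=w["image"]
fl=ray(w,100+388/2.2,474/2.2,.018)
print(n,k,e,fl)
d=e-n;print("nut-end",np.hypot(*d[:2]),np.degrees(np.arctan2(d[1],d[0])));d=k-n;print("nut-worm",np.hypot(*d[:2]),np.degrees(np.arctan2(d[1],d[0])));d=e-k;print(np.hypot(*d[:2]),np.degrees(np.arctan2(d[1],d[0])))
E
```

```text
[0.49981191 0.08179249 0.04      ] [0.47443551 0.11772489 0.041     ] [0.41039627 0.20395814 0.034     ] [0.49963143 0.0840169  0.018     ]
nut-end 0.1513922168526224 126.20119196391994
nut-worm 0.04398976524468036 125.2307333625742
0.1074113454907086 126.59862248680747
```

```bash
cat >> h.py <<'E'
th=np.radians(126.2);N=np.array([.4998,.0818])
def W(x,y=0,t=None):
    t=th if t is None else t
    return N+x*np.array([np.cos(t),np.sin(t)])+y*np.array([-np.sin(t),np.cos(t)])
def stroke(x0=.0505,x1=.0335,press=9.5,n=6):
    u=np.array([np.cos(th),np.sin(th),0])
    robot.servo_line([*W(x0),.056]);robot.wait(.15);b=F()
    hit=robot.servo_line([*W(x0),.034],velocity=.012,until_force=press-1.5)
    z=robot.get_obs()["eef_pos"][2];f=F()-b;print("touch",hit,round(z,4),np.round(f,1))
    if not hit: robot.servo_line([*W(x0),.06]);return
    for x in np.linspace(x0,x1,n+1)[1:]:
        z+=np.clip((f[2]-press)*1e-4,-4e-4,4e-4)
        robot.servo_line([*W(x),z],velocity=.03);f=F()-b
        print(" x%.1f z%.4f press %.1f drag %.1f"%(x*1e3,robot.get_obs()["eef_pos"][2],f[2],f@u))
    robot.servo_line([*W(x1),.056],velocity=.1)
E
python3 - <<'E'
from h import *
robot.grip(0,20)
robot.move_to([*W(.0505),.075],q(th))
stroke()
print(robot.get_obs()["clock"])
E
```

```text
touch False 0.034 [1.1 0.6 0.4]
8.875
```

```bash
python3 - <<'E'
from h import *
print(robot.get_obs()["finger_gap"])
robot.servo_line([*W(.042),.056]);robot.wait(.15);b=F()
hit=robot.servo_line([*W(.042),.034],velocity=.012,until_force=6)
print(hit,robot.get_obs()["eef_pos"],F()-b)
robot.servo_line([*W(.042),.070])
c=robot.capture("scene");x,y=map(int,pix(c,[*W(.042),.05]));a=cv2.resize(c["image"][y-50:y+50,x-65:x+65],None,fx=5,fy=5,interpolation=cv2.INTER_CUBIC);cv2.imwrite("pics/s3.png",a);print(x,y)
w=robot.capture("wrist");cv2.imwrite("pics/w3.png",w["image"]);print([pix(w,[*W(X),Z]) for X,Z in((0,.04),(.042,.042),(.152,.034))], pix(w,robot.get_obs()["eef_pos"]))
E
```

```text
0.0006132041234130281
False [0.47499282 0.11569509 0.03404129] [-0.32303432  0.15840864 -0.67388303]
241 203
[(np.float64(253.91016940941608), np.float64(266.37661488491005)), (np.float64(253.9244649376376), np.float64(215.73719275222345)), (np.float64(253.9220689753491), np.float64(51.630553995516266))] (np.float64(253.25516045311005), np.float64(230.35013870152144))
```

View pics/w3.png

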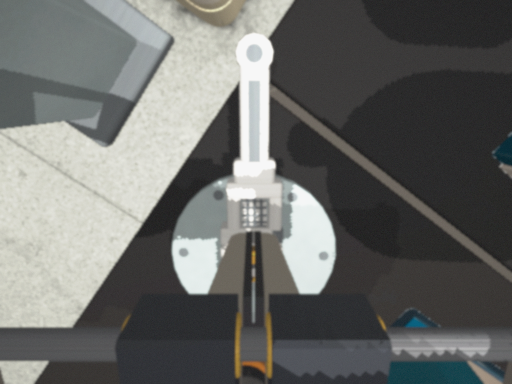

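```bash
python3 - <<'E'
from h import *
robot.servo_line([*W(.042),.045]);robot.wait(.15);b=F()
hit=robot.servo_line([*W(.042),.022],velocity=.012,until_force=5)
print(hit,robot.get_obs()["eef_pos"],F()-b)
c=robot.capture("scene");x,y=map(int,pix(c,[*W(.042),.05]));a=cv2.resize(c["image"][y-50:y+50,x-65:x+65],None,fx=5,fy=5,interpolation=cv2.INTER_CUBIC);cv2.imwrite("pics/s3.png",a);print(x,y)
robot.servo_line([*W(.042),.060])
c2=robot.capture("scene");p=lambda P:(np.array(pix(c,P))-[x-65,y-50])*5
print([p([*W(X),Z]) for X,Z in((0,.04),(.042,.042),(.152,.034))],robot.get_obs()["clock"])
E
```

```text
False [0.47503522 0.11572124 0.02207102] [ 0.60048884 -0.00891575  0.45932093]
241 203
[array([355.78747972, 228.6037688 ]), array([329.66574349, 259.4780129 ]), array([256.21792681, 362.09213256])] 14.7833
```

View pics/s3.png

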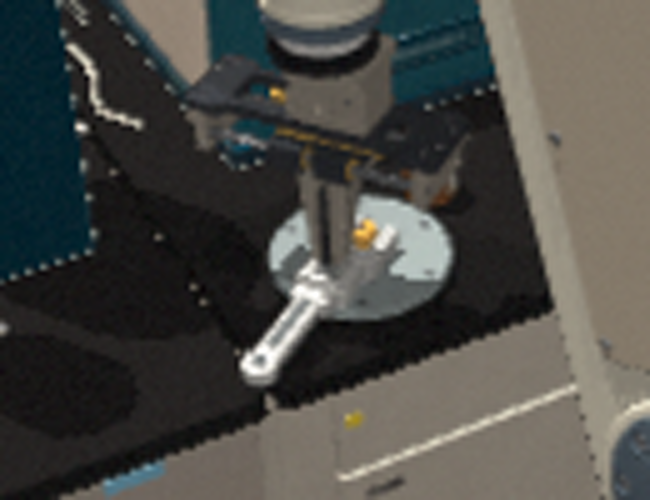

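```bash
python3 - <<'E'
from h import *
def crops():
    w=robot.capture("wrist");c=robot.capture("scene");e=robot.get_obs()["eef_pos"]
    print(np.round(e,4),pix(w,e),pix(c,e))
    x,y=map(int,pix(c,[*W(.042),.05]))
    return np.hstack([cv2.resize(w["image"][160:310,180:330],(400,400),interpolation=cv2.INTER_CUBIC),cv2.resize(c["image"][y-30:y+30,x-30:x+30],(400,400),interpolation=cv2.INTER_CUBIC)]),(x,y)
a,p=crops();robot.servo_line([*W(.042),.034],velocity=.04);print(F());b,p=crops();print(p)
robot.servo_line([*W(.042),.060])
cv2.imwrite("pics/cmp.png",cv2.resize(np.vstack([a,b]),(600,600)))
E
```

```text
[0.4743 0.1155 0.0591] (np.float64(252.98635622690267), np.float64(230.16124614263288)) (np.float64(241.89572363789185), np.float64(201.28963256176968))
[ 0.18668732 -0.12426399  0.08567351]
[0.4752 0.1157 0.0342] (np.float64(253.9313722014835), np.float64(230.93417728118723)) (np.float64(241.9677653039145), np.float64(206.52267494306557))
(241, 203)
```

View pics/cmp.png

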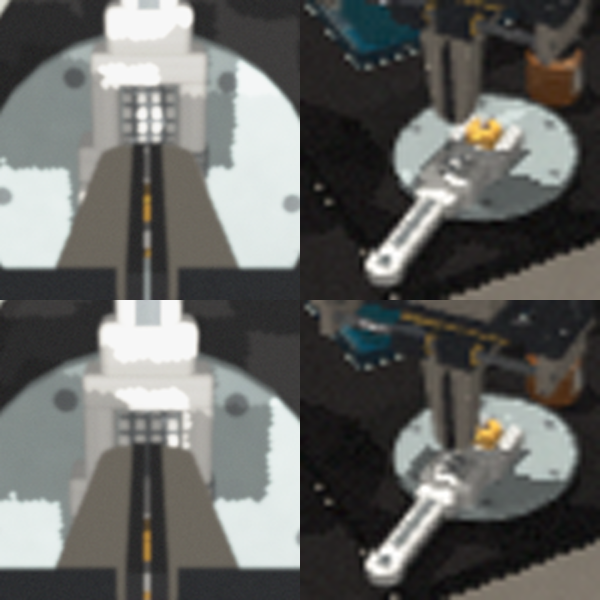

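```bash
sed -i 's/\.056\]/.032]/g; s/\.034\],velocity/.008],velocity/; s/W(x0),.06\]/W(x0),.032]/' h.py; python3 - <<'E'
from h import *
stroke(.048,.035)
print(robot.get_obs()["clock"])
E
```

```text
touch True 0.0186 [-1.5  0.8  9.6]
 x45.8 z0.0189 press 7.5 drag 2.2
 x43.7 z0.0188 press 8.0 drag 3.0
 x41.5 z0.0187 press 9.0 drag 4.1
 x39.3 z0.0187 press 9.6 drag 4.1
 x37.2 z0.0187 press 9.4 drag 4.1
 x35.0 z0.0187 press 9.1 drag 3.5
19.5583
```

```bash
sed -i 's/\.032\]/.025]/g' h.py; python3 - <<'E'
from h import *
stroke(.0505,.033,10.5,5)
stroke(.0505,.033,10.5,5)
print(robot.get_obs()["clock"])
E
```

```text
touch True 0.0185 [-2.3 -1.1 11.7]
 x47.0 z0.0189 press 7.7 drag 3.1
 x43.5 z0.0187 press 9.1 drag 3.6
 x40.0 z0.0187 press 10.7 drag 4.7
 x36.5 z0.0187 press 10.1 drag 4.7
 x33.0 z0.0186 press 9.8 drag 6.6
touch True 0.0184 [-2.5  0.2 11.2]
 x47.0 z0.0189 press 7.7 drag 2.9
 x43.5 z0.0186 press 8.9 drag 4.7
 x40.0 z0.0185 press 9.1 drag 5.5
 x36.5 z0.0185 press 11.7 drag 7.4
 x33.0 z0.0185 press 10.1 drag 6.4
25.0333
```

```bash
python3 - <<'E'
from h import *
stroke(.0505,.033,10.5,5)
robot.servo_line([*W(.0505),.06])
robot.move_to([*W(.05,-.0),.14],q(th))
w=robot.capture("wrist");p=[pix(w,[*W(X),Z]) for X,Z in((0,.04),(.152,.034))];print(p)
cv2.imwrite("pics/w5.png",w["image"])
import pickle;pickle.dump(w,open("w5.pkl","wb"))
print(robot.get_obs()["clock"])
E
```

```text
touch True 0.0185 [-0.5 -0.3 10.5]
 x47.0 z0.0188 press 9.0 drag 4.0
 x43.5 z0.0187 press 10.2 drag 3.9
 x40.0 z0.0187 press 9.5 drag 5.2
 x36.5 z0.0186 press 10.8 drag 5.1
 x33.0 z0.0186 press 9.9 drag 4.3
[(np.float64(253.1592185864039), np.float64(237.0988781057935)), (np.float64(253.01246565801037), np.float64(71.72892138913005))]
28.6417
```

View pics/w5.png

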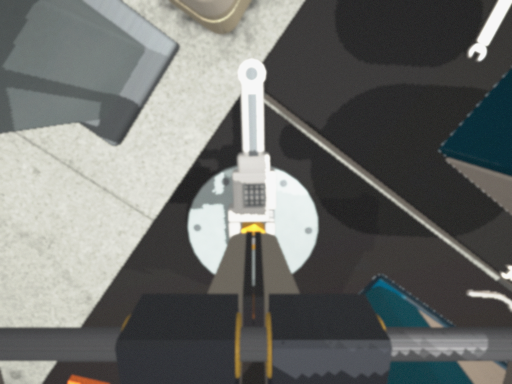

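```bash
python3 - <<'E'
from h import *
robot.move_to([*W(.10),.06],q(th))
w=robot.capture("wrist");p=pix(w,[*W(0.02),.038]);print(p)
x,y=map(int,p);y=min(max(y,45),384-45);cv2.imwrite("pics/w6.png",cv2.resize(w["image"][y-45:y+45,x-55:x+55],None,fx=7,fy=6.6,interpolation=cv2.INTER_CUBIC) if 0 else cv2.resize(w["image"][y-45:y+45,x-55:x+55],None,fx=6,fy=6,interpolation=cv2.INTER_CUBIC))
print(x,y,robot.get_obs()["clock"])
E
```

```text
(np.float64(254.77179989097235), np.float64(315.92932957822217))
254 315 29.1583
```

View pics/w6.png

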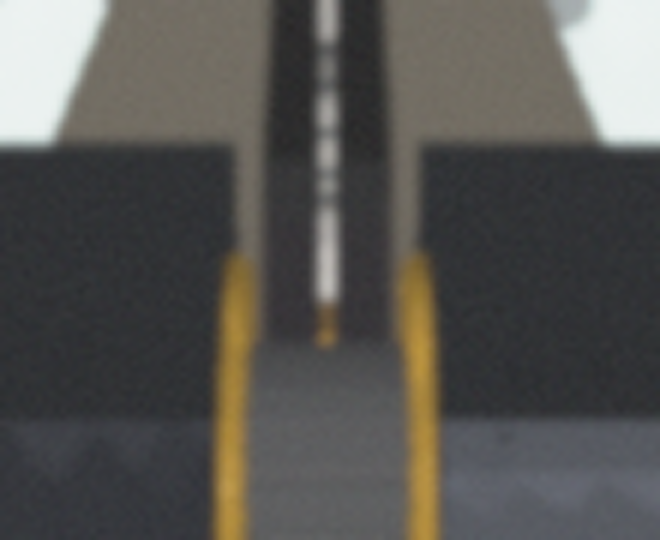

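```bash
python3 - <<'E'
from h import *
robot.move_to([*W(.05),.10],q(th-.5))
robot.move_to([*W(0,.08),.09],q(th-np.pi/2))
w=robot.capture("wrist");p=pix(w,[*W(0.0),.038]);print(p,[pix(w,[*W(0,a),.037]) for a in(.012,-.012)])
x,y=map(int,p);x=min(max(x,70),442);y=max(y,50);cv2.imwrite("pics/w7.png",cv2.resize(w["image"][y-50:y+50,x-66:x+67],None,fx=6,fy=6,interpolation=cv2.INTER_CUBIC))
import pickle;pickle.dump(w,open("w7.pkl","wb"));print(x,y,robot.get_obs()["clock"])
E
```

```text
(np.float64(253.6809545340451), np.float64(99.95097630314483)) [(np.float64(253.60951376246976), np.float64(116.96968688347604)), (np.float64(253.74863642393436), np.float64(82.39125098478995))]
253 99 30.5417
```

View pics/w7.png

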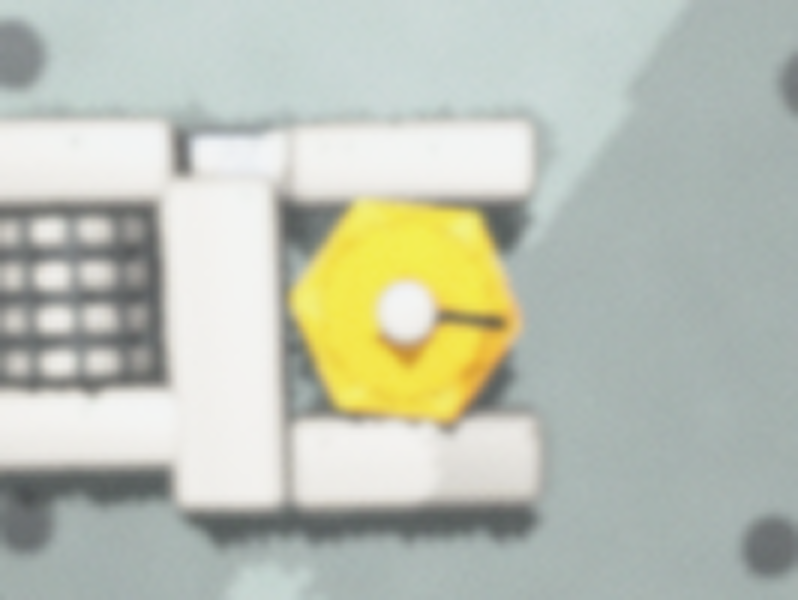

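```bash
cat >> h.py <<'E'
def push(th0,y0,dmax,stop,step=.02,r=.12,rotate=True,v=.05,log=True):
    """push handle clockwise along an arc; y0 = tool-centre offset; returns angle turned"""
    global b
    a=0.;hist=[]
    while a<dmax:
        a+=step;t=th0-a
        robot.servo_line([*W(r,y0,t),0.0],attitude=q(t-np.pi/2) if rotate else None,velocity=v)
        f=F()-b;u=np.array([np.sin(t),-np.cos(t),0]);p=-f@u;hist.append((round(a,3),round(p,1),round(f[2],1)))
        if p>stop:break
    if log:print(hist)
    return a,p
E
python3 - <<'E'
from h import *
import h,pickle
w=pickle.load(open("w2.pkl","rb"))
for z in(0,.15):print("cart",ray(w,383,102,z),"instr",ray(w,384,211,z))
robot.move_to([*W(.12,.04),.05],q(th-np.pi/2))
robot.wait(.1);h.b=F();print(h.b)
robot.servo_line([*W(.12,.04),0.],velocity=.08);print(F()-h.b)
robot.wait(.1);h.b=F()
hit=robot.servo_line([*W(.12,.005),0.],velocity=.03,until_force=1.2)
e=np.array(robot.get_obs()["eef_pos"]);y0=(e[:2]-N)@[-np.sin(th),np.cos(th)];print(hit,y0,F()-h.b)
a,p=push(th,y0,.12,4,step=.015)
print(robot.get_obs()["clock"],y0)
E
```

```text
cart [0.60396439 0.25456916 0.        ] instr [0.65006854 0.11281729 0.        ]
cart [0.54705774 0.24613856 0.15      ] instr [0.57721084 0.15342981 0.15      ]
[ 0.56119109 -0.50944309  0.36379946]
[ 0.57180373  0.0671042  -0.80879038]
True 0.018743272481718146 [ 0.82449908 -0.67379433 -0.21229653]
[(0.015, np.float64(-0.3), np.float64(-0.1)), (0.03, np.float64(1.6), np.float64(-0.2)), (0.045, np.float64(1.3), np.float64(-0.8)), (0.06, np.float64(-0.1), np.float64(-0.4)), (0.075, np.float64(0.3), np.float64(-0.3)), (0.09, np.float64(-0.6), np.float64(-0.7)), (0.105, np.float64(0.8), np.float64(0.2)), (0.12, np.float64(1.7), np.float64(0.8))]
34.85 0.018743272481718146
```

```bash
cat >> h.py <<'E'
def analyse(w):
    im=w["image"];hsv=cv2.cvtColor(im,cv2.COLOR_BGR2HSV);x,y=map(int,pix(w,[*N,.038]))
    m=cv2.inRange(hsv,(15,110,90),(38,255,255));R=np.zeros_like(m);R[max(0,y-40):y+40,x-40:x+40]=1;m*=R
    c=max(cv2.findContours(m,0,1)[0],key=cv2.contourArea)
    P=np.array([ray(w,*q_,.04)[:2] for q_ in c[:,0]]);C=P.mean(0);d=P-C;r=np.hypot(*d.T);ang=np.arctan2(d[:,1],d[:,0])
    nut=np.angle(np.sum(np.clip(r-.0125,0,None)*np.exp(6j*ang)))/6   # 60deg-periodic corner angle
    wm=cv2.inRange(hsv,(0,0,222),(180,22,255));wm[:max(0,y-60)]=0;wm[y+60:]=0
    n,l,s,_=cv2.connectedComponentsWithStats(wm);i=1+np.argmax(s[1:,4])
    return nut,C,wm
def jaws(w,t):
    "brightness profile across the wrench just beyond/behind the nut, wrench y in mm"
    g=w["image"].astype(np.float32);out=[]
    ys=np.arange(-.02,.0201,.00025)
    acc=0
    for X in np.arange(-.0135,-.0105,.0005):
        uv=np.array([pix(w,[*W(X,Y,t),.036]) for Y in ys],np.float32)
        acc=acc+cv2.remap(g,uv[:,:1],uv[:,1:],cv2.INTER_LINEAR)[:,0].min(1)
    a=cv2.GaussianBlur(acc[:,None],(1,5),0)[:,0]/6;dg=np.gradient(a)
    lo=(ys>-.0175)&(ys<-.009);hi=(ys>.009)&(ys<.0175)
    return ys[lo][np.argmin(dg[lo])]*1e3,ys[hi][np.argmax(dg[hi])]*1e3
E
python3 - <<'E'
from h import *
import pickle
w7=pickle.load(open("w7.pkl","rb"));nut,C,_=analyse(w7);print("before nut-wrench deg",(np.degrees(nut-th)+30)%60-30,C,jaws(w7,th))
t=th-.12
robot.servo_line([*W(.12,.03,t),0.],velocity=.1);robot.servo_line([*W(.12,.04,t),.05],velocity=.15)
robot.move_to([*W(0,.08,t),.09],q(t-np.pi/2))
w=robot.capture("wrist");pickle.dump(w,open("w8.pkl","wb"));cv2.imwrite("pics/w8.png",w["image"])
nut2,C,_=analyse(w);print("nut deg before/after",np.degrees(nut),np.degrees(nut2),C)
# wrench direction: nut to worm grid / fixed-jaw edge: try angles, report profile sharpness
for k in(0,.04,.08,.1,.12,.14):print(k,jaws(w,th-k))
# handle axis from white pixels ring x .045-.06
print(robot.get_obs()["clock"])
E
```

```text
before nut-wrench deg -5.504295449402875 [0.49978724 0.08132134] (np.float64(-12.749999999999995), np.float64(12.750000000000028))
nut deg before/after 0.6957045505971376 -6.872802595934119 [0.49980464 0.08147844]
0 (np.float64(-11.249999999999993), np.float64(14.75000000000003))
0.04 (np.float64(-11.749999999999993), np.float64(14.00000000000003))
0.08 (np.float64(-12.249999999999993), np.float64(13.50000000000003))
0.1 (np.float64(-12.499999999999993), np.float64(13.250000000000028))
0.12 (np.float64(-12.749999999999995), np.float64(13.000000000000028))
0.14 (np.float64(-12.999999999999995), np.float64(12.750000000000028))
36.25
```

```bash
cat >> h.py <<'E'
def worm(w,t):
    "dark knurl gaps centroid near the worm, world"
    im=w["image"];x,y=map(int,pix(w,[*W(.042,0,t),.04]));k=17;s=im[max(0,y-k):y+k,x-k:x+k].max(2)
    v,u=np.nonzero(s<120);return ray(w,u.mean()+x-k,v.mean()+max(0,y-k),.04)[:2]
def look(t,name):
    import pickle
    robot.move_to([*W(0,.08,t),.09],q(t-np.pi/2));w=robot.capture("wrist");pickle.dump(w,open(name,"wb"))
    nut,C,_=analyse(w);p=worm(w,t)-N;print("nut %.1f worm dir %.1f r %.1f"%(np.degrees(nut)+120,np.degrees(np.arctan2(p[1],p[0])),1e3*np.hypot(*p)),"jaws",jaws(w,t),"clock",robot.get_obs()["clock"])
E
python3 - <<'E'
from h import *
import h,pickle
for n,t in(("w7.pkl",th),("w8.pkl",th-.13)):
    w=pickle.load(open(n,"rb"));p=worm(w,t)-N;print(n,np.degrees(np.arctan2(p[1],p[0])),np.hypot(*p)*1e3,np.degrees(analyse(w)[0])+120)
h.th=th-.133
robot.move_to([*W(.0505),.045],q(h.th))
stroke(.0505,.033,10.5,8)
robot.servo_line([*W(.033),.045])
look(h.th,"w9.pkl")
E
```

```text
w7.pkl 124.21428921545484 43.72055070964441 120.69570455059714
w8.pkl 115.86407871810876 42.52394284868567 113.12719740406588
touch True 0.0184 [-1.4 -0.8 11.3]
 x48.3 z0.0189 press 7.5 drag 2.3
 x46.1 z0.0187 press 9.5 drag 5.2
 x43.9 z0.0186 press 10.0 drag 6.3
 x41.8 z0.0186 press 10.5 drag 7.0
 x39.6 z0.0186 press 10.7 drag 5.9
 x37.4 z0.0186 press 10.5 drag 6.0
 x35.2 z0.0186 press 10.8 drag 6.6
 x33.0 z0.0186 press 10.5 drag 5.2
nut 113.0 worm dir 116.3 r 43.5 jaws (np.float64(-12.999999999999995), np.float64(12.750000000000028)) clock 42.5583
```

```bash
python3 - <<'E'
from h import *
import h
h.th=np.radians(118.1);t1=np.radians(112)
robot.move_to([*W(.035),.04],q(h.th))
stroke(.035,.047,10.5,3)
robot.servo_line([*W(.047),.045],velocity=.2)
robot.move_to([*W(.12,.032),.04],q(h.th-np.pi/2))
robot.servo_line([*W(.12,.032),0.],velocity=.12);b=F()
print(robot.servo_line([*W(.12,.0205,t1),0.],attitude=q(t1-np.pi/2),velocity=.05,until_force=5),F()-b)
robot.servo_line([*W(.12,.03,t1),0.01],velocity=.15);robot.servo_line([*W(.12,.04,t1),.05],velocity=.2)
look(t1,"w10.pkl")
w=__import__("pickle").load(open("w10.pkl","rb"))
for k in(-2,2,4,6):print(k,jaws(w,t1+np.radians(k)))
E
```

```text
touch True 0.0186 [-2.2 -0.5 10.4]
 x39.0 z0.0189 press 8.3 drag 0.3
 x43.0 z0.0187 press 9.0 drag -1.6
 x47.0 z0.0186 press 9.9 drag -1.7
False [-0.07064336  0.22059267 -0.33604687]
nut 112.2 worm dir 109.6 r 41.7 jaws (np.float64(-12.499999999999993), np.float64(13.75000000000003)) clock 50.2083
-2 (np.float64(-12.999999999999995), np.float64(13.250000000000028))
2 (np.float64(-12.249999999999993), np.float64(14.25000000000003))
4 (np.float64(-11.749999999999993), np.float64(15.00000000000003))
6 (np.float64(-11.499999999999993), np.float64(15.500000000000032))
```

```bash
sed -i 's/\.025\])/.0225])/; s/velocity=\.012/velocity=.016/; s/velocity=\.03);f/velocity=.05);f/' h.py; python3 - <<'E'
from h import *
import h
h.th=np.radians(111.4)
robot.move_to([*W(.0505),.03],q(h.th))
stroke(.0505,.033,10.5,4);print(robot.get_obs()["clock"])
stroke(.0505,.033,10.5,4);print(robot.get_obs()["clock"])
E
```

```text
touch True 0.0185 [-1.9  0.9 10.1]
 x46.1 z0.0189 press 7.7 drag 1.6
 x41.8 z0.0187 press 8.7 drag 2.3
 x37.4 z0.0186 press 8.6 drag 2.7
 x33.0 z0.0186 press 10.7 drag 2.6
53.6
touch True 0.0184 [-1.9  0.2 11.7]
 x46.1 z0.0190 press 8.1 drag 2.6
 x41.8 z0.0188 press 8.8 drag 3.3
 x37.4 z0.0187 press 10.4 drag 3.4
 x33.0 z0.0187 press 10.4 drag 3.9
55.725
```

```bash
python3 - <<'E'
from h import *
import h
h.th=np.radians(111.4)
stroke(.0505,.033,11,4);print(robot.get_obs()["clock"])
E
```

```text
touch True 0.0184 [-1.6 -0.6 10.1]
 x46.1 z0.0188 press 8.8 drag 2.5
 x41.8 z0.0187 press 8.9 drag 3.7
 x37.4 z0.0186 press 9.8 drag 4.7
 x33.0 z0.0185 press 11.3 drag 4.1
57.85
```

```bash
python3 - <<'E'
from h import *
import h,pickle
h.th=np.radians(111.4)
robot.servo_line([*W(.033,.02),.04],velocity=.3)
look(h.th,"w11.pkl")
for n,t in(("w7.pkl",126.2),("w10.pkl",111.5),("w11.pkl",111.4)):
    w=pickle.load(open(n,"rb"));print(n,[jaws(w,np.radians(t+k)) for k in(-2,-1,0,1)])
E
```

```text
nut 112.5 worm dir 108.5 r 42.2 jaws (np.float64(-12.749999999999995), np.float64(12.000000000000028)) clock 59.475
w7.pkl [(np.float64(-13.249999999999995), np.float64(12.250000000000028)), (np.float64(-12.999999999999995), np.float64(12.500000000000028)), (np.float64(-12.749999999999995), np.float64(12.750000000000028)), (np.float64(-12.499999999999993), np.float64(13.000000000000028))]
w10.pkl [(np.float64(-12.999999999999995), np.float64(13.250000000000028)), (np.float64(-12.999999999999995), np.float64(13.50000000000003)), (np.float64(-12.749999999999995), np.float64(13.75000000000003)), (np.float64(-12.499999999999993), np.float64(14.00000000000003))]
w11.pkl [(np.float64(-13.249999999999995), np.float64(11.750000000000028)), (np.float64(-12.999999999999995), np.float64(12.000000000000028)), (np.float64(-12.749999999999995), np.float64(12.000000000000028)), (np.float64(-12.499999999999993), np.float64(12.500000000000028))]
```

```bash
python3 - <<'E'
from h import *
import h
h.th=np.radians(110.8);u=np.array([np.cos(h.th),np.sin(h.th),0])
robot.move_to([*W(.0505),.0225],q(h.th));b=F()
for i in(0,1):
    hit=robot.servo_line([*W(.0505),.0175],velocity=.016,until_force=8)
    robot.servo_line([*W(.040),.0187],velocity=.06);f=F()-b
    robot.servo_line([*W(.033),.0186],velocity=.06);g=F()-b
    print(hit,f[2],f@u,g[2],g@u,robot.get_obs()["clock"])
    if i==0:
        robot.servo_line([*W(.033),.0215],velocity=.15);robot.servo_line([*W(.0505),.0215],velocity=.25)
        if robot.get_obs()["clock"]>62.2:break
E
```

```text
True 5.236329289691781 0.5992071262342828 6.075966478912898 0.9210241686330434 61.6833
True 6.550023443139796 1.3251165442261579 7.029492929785873 0.3550150947801465 63.0583
```

```bash
python3 - <<'E'
from h import *
import h
h.th=np.radians(110.5);A=q(h.th+np.pi/2)
print(robot.solve_ik([*W(.12,.034),0.],A))
robot.servo_line([*W(.033),.04],velocity=.2)
robot.move_to([*W(.12,.034),.03],A)
robot.servo_line([*W(.12,.034),0.],velocity=.12);robot.wait(.1);b=F()
print(robot.get_obs()["clock"])
robot.servo_line([*W(.12,.022),0.],velocity=.1)
a=0;p=0;L=[]
while a<.85 and robot.get_obs()["clock"]<69.5:
    a+=.13;t=h.th-a
    hit=robot.servo_line([*W(.12,.0205,t),0.],velocity=.05,until_force=max(2.,4.6-max(p,0)))
    f=F()-b;p=-f@[np.sin(t),-np.cos(t),0];L.append((round(a,2),hit,round(p,1)))
    if hit and p>3.4:break
e=np.array(robot.get_obs()["eef_pos"]);print(L,e,robot.get_obs()["clock"])
E
```

```text
[ 4.01163962e-01  3.99675933e-01  2.11584714e+00 -4.44089210e-16
  6.26069583e-01 -1.52742486e+00]
65.075
[(0.13, False, np.float64(-1.3)), (0.26, False, np.float64(-0.6)), (0.39, False, np.float64(-0.0)), (0.52, True, np.float64(-0.3)), (0.65, True, np.float64(2.6)), (0.78, True, np.float64(1.6)), (0.91, True, np.float64(0.9))] [ 0.49152841  0.20119137 -0.00250504] 67.7917
```

```bash
python3 - <<'E'
from h import *
o=robot.get_obs();print(o["ft_force"],o["eef_pos"])
e=np.array(o["eef_pos"]);t=np.radians(84.2);u=np.array([np.sin(t),-np.cos(t),0])
hit=robot.servo_line(e*[1,1,0]+u*.004+[0,0,0],velocity=.04,until_force=4.5)
o2=robot.get_obs();f=np.array(o2["ft_force"]);print(hit,-f@u,f,(np.array(o2["eef_pos"])-e)@u*1e3,o2["clock"])
E
```

```text
[-1.87952471  0.92214345  1.27753199] [ 0.49152841  0.20119137 -0.00250504]
True 3.9289759005405918 [-3.7733947   1.73070174 -2.41296551] 1.2031599652977856 68.0
```

```bash
python3 - <<'E'
from h import *
o=robot.get_obs();e=np.array(o["eef_pos"]);t=np.radians(84.2);u=np.array([np.sin(t),-np.cos(t),0])
print(o["ft_force"])
robot.servo_line(e-u*.018,velocity=.08);robot.servo_line(e-u*.025+[0,0,.05],velocity=.15)
print(robot.get_obs()["clock"],F())
print(robot.sign_off())
E
```

```text
[-3.7733947   1.73070174 -2.41296551]
68.8667 [-0.32747686 -0.56589605 -0.73504193]
the job is handed in; nothing more can be done
None
```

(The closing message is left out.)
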